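# Offer a cavity-filter cover up to its housing

### The arm

A 6-joint arm with a two-finger parallel gripper is mounted at the origin on the work surface. World frame = base frame: x ahead of the robot, y to its left, z up, the work surface at z = 0. Lengths are in m, angles in degrees, forces in N, time in s.
With the tool pointing down it reaches from about 0.375 to 0.9 m from the base axis. Payload 3.1 kg.
Tool frame: the origin (TCP) lies on the centre line of the jaws, within the pads' length; the fingertips stand 17 mm ahead of it and the grasp point (between the pads) lies 2 mm behind it; z points along the fingers, y is the line along which they close (so a half turn about z gives the same grasp; the last joint's range is limited). The gripper opens to 87 mm and grips with 3 to 60 N. Pads are 19 mm wide; open, the fingers measure 117 mm over their backs; the gripper's body (75 mm by 190 mm) begins 51 mm behind the grasp point.
Start: joints at [-10.227, 30.224, 82.088, -0, 67.689, -10.227], TCP at [0.625, 0, 0.24] pointing down, gripper open.
Joint ranges: [-176.69, 176.69], [-43.24, 126.21], [12.49, 139.97], [-82, 262], [0, 151.66], [-163.58, 163.58]. Speed limits (degrees/s): [159.86, 159.86, 180, 180, 180, 180].

### API

Orientations are given as a 3x3 rotation matrix whose columns are the frame's x, y, z axes.
In Python, from rig import bot, imaging, finder gives the robot as it stands. The module is installed in compiled form; this text tells all that it offers.
- The arm moves only by the tool play_rows, never from a script. Its argument "motion" is a list that holds one entry, the list of rows, each a list of 6 numbers: the shift along the tool's x, y, z in normalised numbers (1 is 0.8 m), then the turn, a rotation vector about the tool's x, y, z in shares of 90 degrees (1.0 is 90 degrees). In form: [[[dx, dy, dz, wx, wy, wz], ...]]. A call has 1 to 8 rows; each row is the pose to reach, as a shift and turn from the pose commanded when the call began, along the tool's axes at that moment; what a row does not reach only later rows make up. A row lasts 1/12 s, in which the tool goes at most 41.7 mm and 7.16 degrees, less where a joint would pass 70% of its speed; a pose out of reach is approached as far as the arm can. A call with a gripper value outside its range is refused whole. "fingers" is the finger opening in m, from 0 to 0.087, set as the call begins (left out, the last holds). The fingers move at their own pace and stop on an object; the grip force is fixed at half the most. Time passes only in rows, so rows that repeat a pose let the fingers close. It gives the time, the measured TCP pose, the force, the opening and the grip force at its end, in the units of the state.
- bot.read_state(): the state, without advancing time (a new reading comes with each control period).
- imaging.capture(name): name is "scene" or "side" or "wrist"; returns a dict with "frame" (400x640x3 uint8, red, green, blue), "camera_matrix" (3x3 intrinsics, pixels), "k1" (the pictures are not rectified: a ray, as slopes to the right and down, at radius r is drawn at 1 + k1 r^2 times it, then the intrinsics apply), "R" (3x3) and "t" (3): a world point X has camera coordinates R X + t. Camera axes: x right, y down, z forward; pixel columns grow to the right and rows downward; lengths in m; the calibration is good to about 2 mm. A picture is of the moment at which its call begins. There is no depth.
- bot.hand_in(): hands the job in; it is judged then, once.
Trained networks look in the newest picture that a camera, given by its name, has taken for a name from the list of things; names that differ only in an ending like _2 or _b are one class to them, and where a whole thing is asked for, a point or a joint stands for the part that bears it (a point fixed in the world has none). Each returns a list of dicts, best first, with "confidence" (0 to 1); they miss things now and then, are a little off and sometimes report something else, mostly with a low value. They report only what shows in the picture. A call takes as long as a camera call. They do not tell look-alikes from the thing itself.
- finder.recognise(camera, name): "at" ([x, y, z] in m, in world coordinates, good to about 4 mm: the middle of the surface that is visible of it).
- finder.outline_of(camera, name): "pixels" (400x640 bool, what is visible of it).
The state is a dict: "time_s": time; "joint_positions": joint angles; "qvel": joint speeds; "tau": joint torques, N m; "position": TCP position; "tcp_rot": TCP orientation; "force": force on the tool from outside, world axes, zero at the start; "moment": the same for the moment, N m; "opening": opening from 0.0 (shut) to 1.0 (fully open); "grasp_force": force on a finger pad.
Only numpy, scipy, OpenCV 4.12 (cv2) and the standard library are available. Lean on these libraries where they do the work, as an engineer would, in place of code of your own. Each camera call takes 0.05 s, during which the arm holds its last target. There are 200 camera calls.

### The job

First slide the clear guard in front of the filter housing (handle on its top edge) fully down and leave it down; then pick up the filter cover (the larger plate, with two white-topped tuning posts at one end and a bar handle in the middle). Bring it over the open housing, posts at the end where the housing has its coaxial connectors, and finish while still holding it level, hovering about 1 cm above the housing with all five holes lined up over the threaded holes so that each threaded hole shows wholly inside its cover hole. The cover must not touch the housing and must not be let go; do not disturb the other things on the bench.

Things in the scene. Friction and masses are not known exactly. Their poses are not given: they have to be found in the camera images.
- sash (a joint): height in m of the vertical sliding guard (clear panel in a steel frame, 190 wide x 100 high x 10 mm thick) above its lower stop: 0 fully down, 0.13 fully up. It stays where it is left; moving it down takes about 4 N, up about 11 N.
- sash_handle (a point): centre of the guard's black handle bar on its top edge; origin 133 mm above the bench plus the joint value. Bar 100 mm long along y, 12 mm thick along x, 18 mm tall; nothing beside it along x; below it (from 12 mm under this point) the 10 mm thick frame. x points across the guard towards the housing, z up.
- station: fixed aluminium base plate, 300 x 230 x 12 mm, with two guide posts 226 mm high at y = +-106 mm that carry the guard. Origin on the bench, in the plane of the guard midway between the posts; x towards the housing.
- housing: open aluminium filter housing bolted on the station's base behind the guard, 150 (x) x 110 (y) x 45 mm tall; origin at the centre of its underside, 12 mm above the bench: top rim 57 mm above the bench. Two brass coaxial connectors stick out 19 mm at its +x end. Five 5 mm threaded holes in the top at (62,42), (-62,42), (-62,-42), (62,-42) and (62,0) mm.
- housing_hole0 (a point): threaded hole in the housing's top rim (57 mm above the bench) at (62,42) mm in the housing frame, axes as the housing's
- housing_hole2 (a point): threaded hole in the housing's top rim at (-62,-42) mm in the housing frame, axes as the housing's
- cover: the filter cover, loose, flat on the bench, 0.35 kg, balanced: plate 150 (x) x 110 (y) x 4 mm; origin at the centre of its underside, z up. 12 mm holes at the same five (x,y) as the housing's. Black bar handle at the centre: 68 mm long along x, 12 mm thick (y), 28 to 48 mm above the underside. Two white-topped posts (20 mm across, 38 mm high) at x = 44, y = +-20; low steel block at x = -44 mm.
- cover_hole0 (a point): hole of the cover at (62,42) mm on its underside, belongs over housing_hole0 (cover and housing x axes point the same way); axes as the cover's
- cover_hole2 (a point): hole of the cover at (-62,-42) mm on its underside, belongs over housing_hole2; axes as the cover's
- blank: another, smaller loose cover plate, 110 x 85 x 4 mm, with the same kind of handle, four small holes and no posts: not for this housing, leave it. Origin at the centre of its underside. It and the cover may swap places.
- screwdriver: screwdriver 170 mm long lying on the bench; leave alone
- jar: small jar with a white cap, 42 mm across, 50 mm tall, origin at the centre of its underside; leave alone
- spray: blue can with a pale label and white cap, 56 mm across, 170 mm tall, origin at the centre of its underside; leave alone
- reel: orange reel lying flat, 84 mm across, 20 mm tall, origin at the centre of its underside; leave alone
- pliers: pliers with red grips, about 160 mm long, lying on the bench; leave alone
- carton: open cardboard carton 140 x 100 x 60 mm, origin at the centre of its underside; leave alone
Not all that is in view belongs to the job. What is shaped like the cover but purple is not meant.

How it is judged:
By the outcome, as a careful person would: the job done as asked, in the order asked, and still so for the second after the job is handed in, while the arm keeps its last pose, push and grip.
It also fails if it takes over 54 s, if anything falls off the work surface, if the arm or the gripper's body presses on something with over 40 N, if the wrist force passes 120 N, or if a joint passes its speed limit or range.

## Working session

There is one attempt and no reset: what is moved stays moved. The work goes in short steps, Python scripts to look and compute and a tool call to move; the robot and the scene stay as the last step left them, time stands still between calls to the robot, and variables do not carry over. Pictures are saved under pics/ and viewed, at most 10 in all, crops included, and the job is handed in when it is done.

Besides the shell and the picture viewer there is one more tool, called after ">>>" as a command line: name --argument value ..., lists and objects as JSON in quotes. play_rows: Moves the arm, as the interface text tells. Its arguments: {"type":"object","properties":{"motion":{"type":"array"},"fingers":{"type":"number"}},"required":["motion"]}

```bash
mkdir -p pics; cat > h.py <<'E'
import numpy as np, cv2
from rig import bot, imaging, finder
def cap(n,save=None):
    c=imaging.capture(n)
    if save: cv2.imwrite('pics/'+save,c['frame'][:,:,::-1])
    return c
def proj(c,X):
    p=np.atleast_2d(X)@np.array(c['R']).T+np.array(c['t']); s=p[:,:2]/p[:,2:]
    s=s*(1+c['k1']*(s**2).sum(1,keepdims=True)); K=np.array(c['camera_matrix'])
    return s@K[:2,:2].T+K[:2,2]
def back(c,uv,z):
    K=np.array(c['camera_matrix']); d=(np.atleast_2d(uv)-K[:2,2])@np.linalg.inv(K[:2,:2]).T
    s=d.copy()
    for _ in range(20): s=d/(1+c['k1']*(s**2).sum(1,keepdims=True))
    R=np.array(c['R']); o=-R.T@np.array(c['t']); r=np.c_[s,np.ones(len(s))]@R
    return o+r*((z-o[2])/r[:,2])[:,None]
E
python3 - <<'E'
from h import *
cs={}
for n in ('scene','side','wrist'):
    c=cap(n,n+'0.png'); print(n,c['k1'],(-np.array(c['R']).T@np.array(c['t'])).round(3),np.array(c['R'])[2].round(2))
    for o in ('sash_handle','housing','housing_hole0','housing_hole2','cover','cover_hole0','cover_hole2','blank','station','sash'):
        for d in finder.recognise(n,o)[:3]: print(' ',o,np.round(d['at'],3),round(d['confidence'],2))
print(bot.read_state())
E
cd pics; python3 -c "
import cv2,numpy as np
cv2.imwrite('a.png',cv2.resize(np.vstack([cv2.imread('scene0.png'),cv2.imread('side0.png')]),(480,600)))"
```

```text
scene 0.004478435424244235 [1.469 0.085 0.832] [-0.79 -0.11 -0.61]
  sash_handle [0.445 0.23  0.157] 0.77
  sash_handle [0.326 0.386 0.018] 0.25
  housing [0.594 0.235 0.039] 0.94
  housing [0.323 0.386 0.02 ] 0.16
  housing_hole0 [0.598 0.235 0.04 ] 0.85
  housing_hole2 [0.598 0.235 0.04 ] 0.85
  cover [ 0.639 -0.291  0.005] 0.93
  cover [ 0.285 -0.532  0.004] 0.73
  cover_hole0 [ 0.289 -0.533  0.003] 0.71
  cover_hole0 [ 0.642 -0.296  0.006] 0.68
  cover_hole2 [ 0.289 -0.533  0.003] 0.71
  cover_hole2 [ 0.642 -0.296  0.006] 0.68
  blank [ 0.443 -0.115  0.006] 0.73
  blank [0.601 0.236 0.041] 0.69
  station [0.455 0.24  0.015] 0.9
  station [ 0.638 -0.293  0.006] 0.15
  sash [0.45  0.229 0.161] 0.96
side -0.10776910961142094 [ 0.21  -0.945  1.074] [ 0.23  0.66 -0.71]
  sash_handle [0.441 0.232 0.17 ] 0.65
  housing [0.582 0.226 0.038] 0.96
  housing_hole0 [ 0.631 -0.46   0.131] 0.71
  housing_hole0 [0.584 0.229 0.037] 0.59
  housing_hole2 [ 0.631 -0.46   0.131] 0.71
  housing_hole2 [0.584 0.229 0.037] 0.59
  cover [ 0.621 -0.309  0.003] 0.9
  cover [ 0.274 -0.522  0.008] 0.57
  cove
[... 885 characters left out ...]
e-04,
        6.76900516e+01, -1.02289250e+01]), 'qvel': array([-0.00131117, -0.03545983,  0.03798063, -0.07652882,  0.01800799,
       -0.00788164]), 'tau': array([-3.56559326e-05, -4.40004587e+01, -1.76979876e+01,  6.34735404e-02,
        5.03967097e-02, -1.91241344e-05]), 'position': array([6.24973642e-01, 3.49587995e-05, 2.39539887e-01]), 'tcp_rot': array([[-3.73443968e-05,  9.99999999e-01, -3.53670420e-05],
       [ 9.99999999e-01,  3.73443062e-05, -2.56354033e-06],
       [-2.56221956e-06, -3.53671378e-05, -9.99999999e-01]]), 'force': array([0.19362338, 0.60480041, 0.17985691]), 'moment': array([-0.01581609,  0.00181718, -0.02630087]), 'grasp_force': 0.0, 'opening': 1.0006648062918262}
```

View pics/scene0.png

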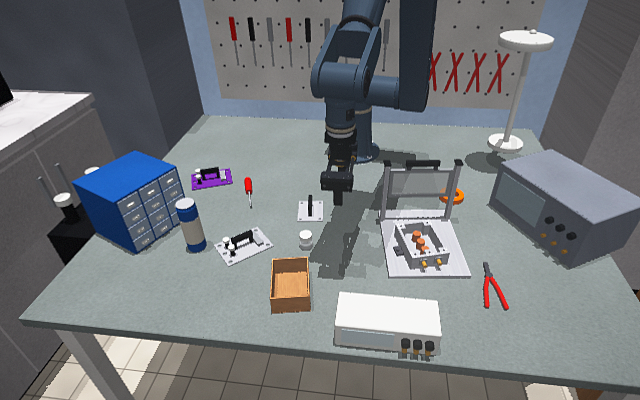

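View pics/side0.png

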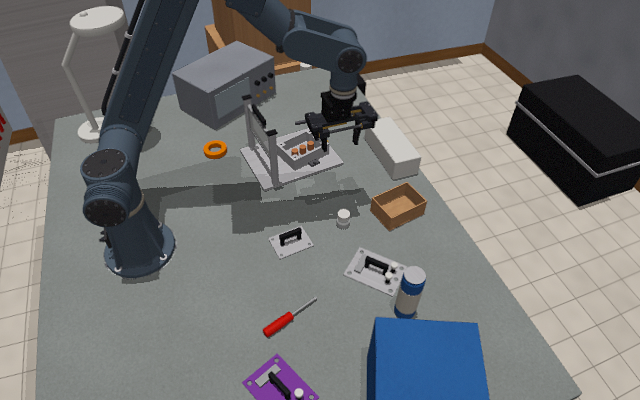

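Scene picture: guard up at about (422,165), housing at (420,243) with its connectors towards the camera, cover at (243,243) with posts at the spray-can end, blank at (311,208). The side view agrees, with the cover at (376,270) and the guard at (262,140). Next I'll zoom in for pixel positions.

```bash
cd pics; python3 -c "
import cv2,numpy as np
s,d,w=[cv2.imread(n+'0.png') for n in('scene','side','wrist')]
f=lambda im,x,y,a,b:cv2.resize(im[y:y+b,x:x+a],(400,300),interpolation=cv2.INTER_CUBIC)
cv2.imwrite('b.png',np.vstack([np.hstack([f(s,370,150,112,84),f(d,235,90,112,84)]),np.hstack([f(d,335,240,80,60),f(w,0,0,640,400)])]))"
```

```text
(no output)
```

View pics/b.png

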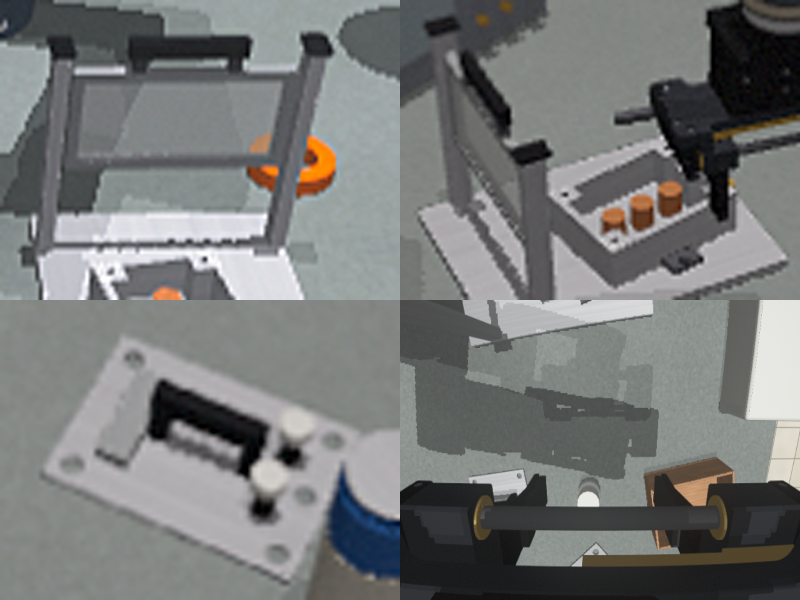

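The zoom shows the post caps, the handle bar, two housing holes at the guard end, and all five cover holes, with the posts at lower right. Fitting poses to these.

```bash
cat > m.py <<'E'
from h import *
from scipy.optimize import least_squares
def fit(obs,x0,zfix=True):
    f=lambda p:np.concatenate([(proj(c,np.c_[M[:,:2]@np.array([[np.cos(p[2]),np.sin(p[2])],[-np.sin(p[2]),np.cos(p[2])]])+p[:2],M[:,2]])-u).ravel() for c,M,u in obs])
    r=least_squares(f,x0); return r.x,r.fun.reshape(-1,2)
E
python3 - <<'E'
from m import *
s=cap('scene');d=cap('side')
cu=np.array([(401.6,268),(390.4,290.6),(396,279),(361.6,251.4),(349.4,272.6)])
M=np.array([(62,42,4),(62,-42,4),(62,0,4),(-62,42,4),(-62,-42,4)])/1e3
p,r=fit([(d,M,cu)],[.62,-.3,-.3]);print('cover',p,np.degrees(p[2]),r.round(1).tolist())
u1=[(387.4,161.8),(458.5,161.2)];u2=[(271.7,132.3),(247,97.8)]
P=np.array([(0,-.106,.226),(0,.106,.226)])
for c,u in((s,u1),(d,u2)): print('posts',back(c,u,.226).round(4))
h1=[(401.4,225.9),(427.4,223.1)];h2=[(295.2,157.2),(281.5,143.8)]
for c,u in((s,h1),(d,h2)): print('holes',back(c,u,.057).round(4))
H=np.array([(-.062,-.042,.057),(-.062,.042,.057)])
p,r=fit([(s,P,u1),(d,P,u2)],[.45,.235,0]);print('station',p,np.degrees(p[2]),r.round(1).tolist())
p,r=fit([(s,H,h1),(d,H,h2)],[.59,.235,0]);print('housing',p,np.degrees(p[2]),r.round(1).tolist())
# handle ends top centre: triangulate
a=np.array([(131,45),(250,39)])/3.571+[370,150]; b=np.array([(503,112),(464,58)])/3.571+[235-400/3.571,90]
for z in(.2,.22,.24,.26,.27): print(z,back(s,a,z).mean(0).round(3),back(d,b,z).mean(0).round(3))
E
```

```text
cover [ 0.62638475 -0.30119796 -0.8328803 ] -47.72052611131632 [[-0.1, 0.1], [0.0, -0.1], [0.1, 0.0], [0.1, 0.1], [-0.1, -0.0]]
posts [[0.4531 0.1252 0.226 ]
 [0.4276 0.3343 0.226 ]]
posts [[0.4556 0.1184 0.226 ]
 [0.4284 0.3216 0.226 ]]
holes [[0.5431 0.1814 0.057 ]
 [0.5208 0.2606 0.057 ]]
holes [[0.5427 0.1738 0.057 ]
 [0.5193 0.2568 0.057 ]]
station [0.4425184  0.22746742 0.12470758] 7.1452181113924125 [[-1.0, 0.4], [-0.5, 0.3], [-0.3, -0.8], [-0.5, -1.8]]
housing [0.59140897 0.2368819  0.28235363] 16.177671208836227 [[-0.7, 0.1], [-0.2, -0.2], [-0.2, -1.1], [-0.0, -0.6]]
0.2 [0.398 0.237 0.2  ] [0.448 0.259 0.2  ]
0.22 [0.432 0.233 0.22 ] [0.443 0.232 0.22 ]
0.24 [0.465 0.228 0.24 ] [0.438 0.204 0.24 ]
0.26 [0.499 0.223 0.26 ] [0.432 0.177 0.26 ]
0.27 [0.516 0.221 0.27 ] [0.429 0.163 0.27 ]
```

Units first: shifts go in shares of 0.8 m and turns go in shares of 90 degrees. So 0.2 m / 0.8 = 0.25, 0.06 m / 0.8 = 0.075, -7 degrees / 90 = -0.0778.

>>> play_rows --fingers 0.0 --motion '[[[0, 0, -0.05, 0, 0, 0], [0.0375, -0.0313, -0.0625, 0, 0, -0.0222], [0.075, -0.0625, -0.0625, 0, 0, -0.0444], [0.1125, -0.0938, -0.0625, 0, 0, -0.0778], [0.15, -0.125, -0.0625, 0, 0, -0.0778], [0.1875, -0.1563, -0.0625, 0, 0, -0.0778], [0.225, -0.1875, -0.0625, 0, 0, -0.0778], [0.25, -0.2063, -0.0625, 0, 0, -0.0778]]]'

```text
time_s: 2.42
position: [0.4567, 0.202, 0.2896]
tcp_rot: [[-0.123, 0.992, -0.002], [0.992, 0.123, 0.001], [0.001, -0.002, -1.0]]
force: [0.5, -0.4, -0.3]
opening: 0.479
grasp_force: 0.0
```

Scaled: 0.026 m / 0.8 = 0.0325, -0.022 m / 0.8 = -0.0275.

>>> play_rows --motion '[[[0.0325, -0.0275, 0, 0, 0, 0], [0.0325, -0.0275, 0, 0, 0, 0], [0.0325, -0.0275, 0, 0, 0, 0]]]'

```text
time_s: 2.67
position: [0.4337, 0.2241, 0.2898]
tcp_rot: [[-0.125, 0.992, 0.0], [0.992, 0.125, -0.0], [-0.0, 0.0, -1.0]]
force: [0.8, -0.4, 0.3]
opening: 0.248
grasp_force: 0.0
```

```bash
python3 - <<'E'
from h import *
st=bot.read_state();print(st['position'],st['tcp_rot'].round(3).tolist(),st['opening'],st['force'])
s=cap('scene');d=cap('side');w=cap('wrist')
for n in('scene','side'):
  for q in('spray','sash_handle'):
    for o in finder.recognise(n,q)[:1]:print(q,o['at'],o['confidence'])
f=lambda c,x,y,a,b:cv2.resize(c['frame'][y:y+b,x:x+a,::-1],(400,300),interpolation=cv2.INTER_CUBIC)
cv2.imwrite('pics/c.png',np.vstack([np.hstack([f(s,370,150,112,84),f(d,235,90,112,84)]),np.hstack([f(s,210,190,80,60)*1,cv2.resize(w['frame'][:,:,::-1],(400,300))])]))
E
```

```text
[0.43373812 0.22413825 0.28981453] [[-0.125, 0.992, 0.0], [0.992, 0.125, -0.0], [-0.0, 0.0, -1.0]] 0.24835377926399926 [ 0.83900423 -0.38459216  0.34380822]
spray [0.665, -0.4288, 0.1058] 0.9
sash_handle [0.6183, -0.1052, 0.0346] 0.25
spray [0.6305, -0.4599, 0.131] 0.93
sash_handle [0.4387, 0.2314, 0.1702] 0.79
```

View pics/c.png

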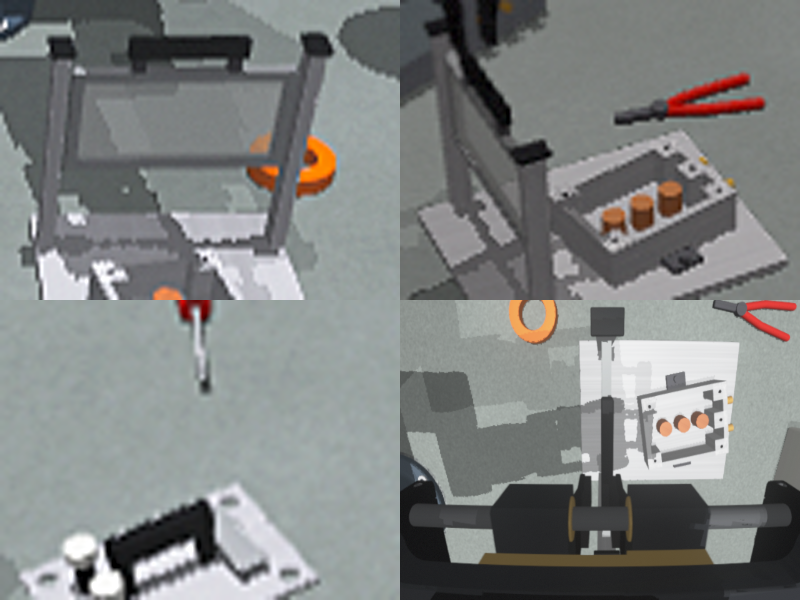

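Wrist view: the bar (607,400–470 in the crop) lies between the fingers and is aligned in yaw; the guard is still up. Now I'll shut the fingers, centre and push down.

Scaled: 0.06 m / 0.8 = 0.075, 0.006 m / 0.8 = 0.0075.

>>> play_rows --motion '[[[0.0038, 0.0075, 0, 0, 0, 0], [0.0038, 0.0075, 0, 0, 0, 0], [0.0038, 0.0075, 0, 0, 0, 0], [0.0038, 0.0075, 0.0125, 0, 0, 0], [0.0038, 0.0075, 0.0375, 0, 0, 0], [0.0038, 0.0075, 0.05, 0, 0, 0], [0.0038, 0.0075, 0.0625, 0, 0, 0], [0.0038, 0.0075, 0.075, 0, 0, 0]]]'

```text
time_s: 3.68
position: [0.44, 0.2266, 0.2294]
tcp_rot: [[-0.122, 0.993, -0.001], [0.993, 0.122, -0.001], [-0.0, -0.002, -1.0]]
force: [-2.4, -1.2, 4.8]
opening: 0.006
grasp_force: 2.7
```

Scaled: 0.06 m / 0.8 = 0.075, 0.055 m / 0.8 = 0.0688.

>>> play_rows --motion '[[[0, 0, 0.0125, 0, 0, 0], [0, 0, 0.025, 0, 0, 0], [0, 0, 0.0375, 0, 0, 0], [0, 0, 0.05, 0, 0, 0], [0, 0, 0.0625, 0, 0, 0], [0, 0, 0.0688, 0, 0, 0], [0, 0, 0.075, 0, 0, 0], [0, 0, 0.075, 0, 0, 0]]]'

```text
time_s: 4.35
position: [0.4404, 0.2268, 0.1689]
tcp_rot: [[-0.122, 0.993, -0.001], [0.993, 0.122, -0.0], [-0.0, -0.001, -1.0]]
force: [-0.3, 0.2, -0.0]
opening: 0.001
grasp_force: 0.0
```

Scaled: 0.01 m / 0.8 = 0.0125, 0.009 m / 0.8 = 0.0113.

>>> play_rows --motion '[[[0, 0, 0.0038, 0, 0, 0], [0, 0, 0.0075, 0, 0, 0], [0, 0, 0.01, 0, 0, 0], [0, 0, 0.0113, 0, 0, 0], [0, 0, 0.0125, 0, 0, 0], [0, 0, 0.0125, 0, 0, 0]]]'

```text
time_s: 4.85
position: [0.4409, 0.227, 0.1595]
tcp_rot: [[-0.122, 0.993, 0.001], [0.993, 0.122, 0.0], [0.0, 0.001, -1.0]]
force: [-0.5, -0.4, 1.7]
opening: 0.005
grasp_force: 0.9
```

Scaled: 0.002 m / 0.8 = 0.0025, 0.001 m / 0.8 = 0.0013.

>>> play_rows --motion '[[[0, 0, 0.0013, 0, 0, 0], [0, 0, 0.0025, 0, 0, 0], [0, 0, 0.0025, 0, 0, 0], [0, 0, 0.0025, 0, 0, 0]]]'

```text
time_s: 5.18
position: [0.4409, 0.227, 0.1593]
tcp_rot: [[-0.122, 0.993, 0.002], [0.993, 0.122, 0.0], [0.0, 0.002, -1.0]]
force: [-2.6, -1.0, 14.9]
opening: 0.006
grasp_force: 7.8
```

The TCP stopped at z 0.1593 (expected 0.159) with 15 N, so the guard is fully down. Next: rise and look at the housing from above.

>>> play_rows --motion '[[[0, 0, -0.0375, 0, 0, 0], [0, 0, -0.0875, 0, 0, 0], [0, 0, -0.1375, 0, 0, 0], [0, 0, -0.175, 0, 0, 0], [-0.0313, 0.0438, -0.175, 0, 0, 0], [-0.0625, 0.0875, -0.175, 0, 0, 0], [-0.1, 0.1313, -0.175, 0, 0, 0], [-0.1313, 0.1725, -0.175, 0, 0, 0]]]'

```text
time_s: 5.85
position: [0.5856, 0.142, 0.2977]
tcp_rot: [[-0.122, 0.992, 0.001], [0.992, 0.122, -0.0], [-0.0, 0.001, -1.0]]
force: [1.1, 0.5, 0.1]
opening: 0.005
grasp_force: 0.0
```

>>> play_rows --motion '[[[0, 0, 0, 0, 0, 0], [0, 0, 0, 0, 0, 0], [0, 0, 0, 0, 0, 0]]]'

```text
time_s: 6.1
position: [0.5837, 0.1428, 0.2965]
tcp_rot: [[-0.121, 0.993, -0.003], [0.993, 0.121, 0.0], [0.001, -0.002, -1.0]]
force: [0.2, 0.8, 1.5]
opening: 0.006
grasp_force: 0.0
```

```bash
python3 - <<'E'
from h import *
import pickle
w=cap('wrist');s=cap('scene');d=cap('side');pickle.dump((w,s,d),open('hous.pkl','wb'))
p=proj(w,[.591,.237,.057])[0];print(p,bot.read_state()['position'])
for c,n in((w,'w'),): 
  x,y=[int(max(0,min(v,m))) for v,m in((p[0]-100,440),(p[1]-75,250))];print(x,y)
f=lambda c,x,y,a,b:cv2.resize(c['frame'][y:y+b,x:x+a,::-1],(400,300),interpolation=cv2.INTER_CUBIC)
a=cv2.resize(w['frame'][y:y+150,x:x+200,::-1],(800,600),interpolation=cv2.INTER_CUBIC)
cv2.imwrite('pics/d.png',a)
E
```

```text
[338.7466942   78.51967908] [0.58306755 0.14388312 0.29739771]
238 3
```

View pics/d.png

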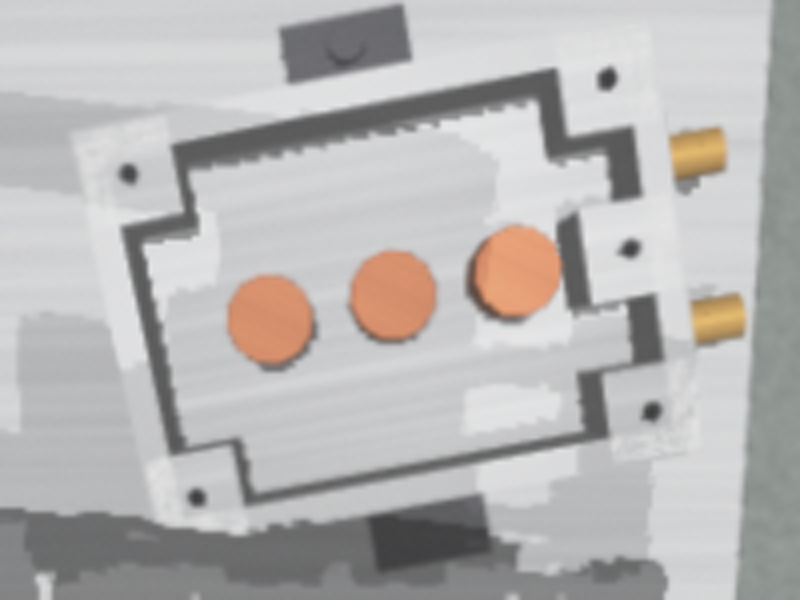

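Wrist crop: all five threaded holes are clear at (607,78), (630,248), (652,411), (128,174), (197,497); connectors are at right (+x). Next: move above the cover with the planned yaw.

Scaled: -0.32 m / 0.8 = -0.4, -0.28 m / 0.8 = -0.35, -35.3 degrees / 90 = -0.3922.

>>> play_rows --motion '[[[-0.05, 0.0038, 0, 0, 0, -0.0556], [-0.1, 0.0075, 0, 0, 0, -0.1111], [-0.15, 0.0113, 0, 0, 0, -0.1667], [-0.2, 0.015, 0, 0, 0, -0.2222], [-0.25, 0.0188, 0, 0, 0, -0.2778], [-0.3, 0.0225, 0, 0, 0, -0.3333], [-0.35, 0.0263, 0, 0, 0, -0.3922], [-0.4, 0.03, 0, 0, 0, -0.3922]]]'

```text
time_s: 6.92
position: [0.647, -0.1722, 0.298]
tcp_rot: [[-0.677, 0.736, 0.0], [0.736, 0.677, 0.0], [-0.0, 0.0, -1.0]]
force: [0.8, 0.4, 0.0]
opening: 0.004
grasp_force: 0.0
```

```bash
python3 - <<'E'
from m import *
import pickle
w,s,d=pickle.load(open('hous.pkl','rb'))
M=np.array([(62,42,57),(62,0,57),(62,-42,57),(-62,42,57),(-62,-42,57)])/1e3
u=np.array([(607,78),(630,248),(652,411),(128,174),(197,497)])/4-.375+[238,3]
p,r=fit([(w,M,u)],[.59,.237,.28]);print('housing',p,np.degrees(p[2]),r.round(2).tolist())
st=bot.read_state();R=st['tcp_rot'];g=np.array([.687,-.368,.297])-st['position'];print(st['position'],R.T@g,np.degrees(np.arctan2(R[1,1],R[0,1])))
E
```

```text
housing [0.58826203 0.2393071  0.30885503] 17.69608972287943 [[0.02, -0.01], [0.11, 0.02], [-0.0, -0.09], [-0.01, -0.04], [-0.13, 0.13]]
[ 0.64695042 -0.17217017  0.29803301] [-0.17130918 -0.10298784  0.00101315] 42.57173222524998
```

Scaled: -0.171 m / 0.8 = -0.2138, -0.04 m / 0.8 = -0.05.

>>> play_rows --motion '[[[-0.0425, -0.025, 0, 0, 0, 0], [-0.085, -0.05, 0, 0, 0, 0], [-0.1275, -0.075, 0, 0, 0, 0], [-0.17, -0.1, 0, 0, 0, 0], [-0.2138, -0.1288, 0, 0, 0, 0], [-0.2138, -0.1288, 0, 0, 0, 0], [-0.2138, -0.1288, 0, 0, 0, 0], [-0.2138, -0.1288, 0, 0, 0, 0]]]'

```text
time_s: 7.58
position: [0.6859, -0.3661, 0.2972]
tcp_rot: [[-0.673, 0.739, -0.001], [0.739, 0.673, 0.002], [0.002, 0.0, -1.0]]
force: [0.0, -0.8, 0.2]
opening: 0.007
grasp_force: 0.0
```

```bash
python3 - <<'E'
from h import *
import pickle
w=cap('wrist');pickle.dump(w,open('cov.pkl','wb'))
p=proj(w,[.626,-.301,.004])[0];print(p,bot.read_state()['position'])
x,y=[int(max(0,min(v,m))) for v,m in((p[0]-100,440),(p[1]-75,250))];print(x,y)
cv2.imwrite('pics/e.png',cv2.resize(w['frame'][y:y+150,x:x+200,::-1],(800,600),interpolation=cv2.INTER_CUBIC))
E
```

```text
[319.12375311  83.99794938] [ 0.68618389 -0.36534253  0.29763197]
219 8
```

View pics/e.png

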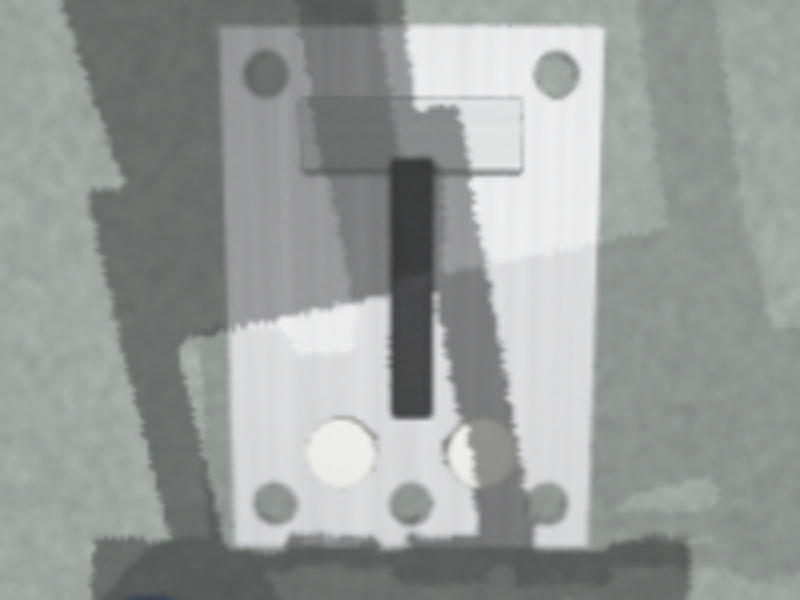

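Wrist crop: cover squarely seen, posts at the bottom (+x end), holes at (266,74), (556,75), (275,503), (411,503), (547,503); handle bar at (411,290).

```bash
python3 - <<'E'
from m import *
import pickle
w=pickle.load(open('cov.pkl','rb'))
M=np.array([(62,42,4),(62,0,4),(62,-42,4),(-62,42,4),(-62,-42,4)])/1e3
u=np.array([(547,503),(411,503),(275,503),(556,75),(266,74)])/4-.375+[219,8]
p,r=fit([(w,M,u)],[.626,-.301,-.83]);print('cover',p,np.degrees(p[2]),r.round(2).tolist())
print('handle',back(w,np.array([(411,160),(411,416)])/4-.375+[219,8],.048))
st=bot.read_state();R=st['tcp_rot'];g=np.r_[p[:2],.12]-st['position'];print(st['position'],R.T@g,np.degrees(np.arctan2(R[1,1],R[0,1])))
E
```

```text
cover [ 0.62595567 -0.29694001 -0.83266925] -47.70843368662635 [[-0.06, 0.19], [-0.03, 0.16], [-0.01, 0.2], [0.19, -0.36], [-0.1, -0.12]]
handle [[ 0.6036434  -0.27272575  0.048     ]
 [ 0.64822062 -0.32165731  0.048     ]]
[ 0.68618389 -0.36534253  0.29763197] [0.09088971 0.0015647  0.17775284] 42.39690874016776
```

Scaled: 0.18 m / 0.8 = 0.225, 0.15 m / 0.8 = 0.1875.

>>> play_rows --fingers 0.05 --motion '[[[0.0375, 0.0013, 0, 0, 0, 0], [0.075, 0.0013, 0, 0, 0, 0], [0.1138, 0.0013, 0.025, 0, 0, 0], [0.1138, 0.0013, 0.0688, 0, 0, 0], [0.1138, 0.0013, 0.1125, 0, 0, 0], [0.1138, 0.0013, 0.15, 0, 0, 0], [0.1138, 0.0013, 0.1875, 0, 0, 0], [0.1138, 0.0013, 0.225, 0, 0, 0]]]'

```text
time_s: 8.3
position: [0.6259, -0.2967, 0.1176]
tcp_rot: [[-0.675, 0.738, 0.001], [0.738, 0.675, -0.0], [-0.001, 0.0, -1.0]]
force: [-0.1, 0.0, 0.3]
opening: 0.516
grasp_force: 0.0
```

>>> play_rows --motion '[[[0, 0, 0, 0, 0, 0], [0, 0, 0, 0, 0, 0]]]'

```text
time_s: 8.47
position: [0.6249, -0.2969, 0.1167]
tcp_rot: [[-0.675, 0.738, -0.003], [0.738, 0.675, 0.003], [0.004, -0.001, -1.0]]
force: [0.5, -0.2, 0.6]
opening: 0.562
grasp_force: 0.0
```

```bash
python3 - <<'E'
from h import *
w=cap('wrist');d=cap('side');st=bot.read_state();R=st['tcp_rot'];print(st['position'],st['opening'],R.T@(np.array([.626,-.298,.036])-st['position']))
f=lambda c,x,y,a,b:cv2.resize(c['frame'][y:y+b,x:x+a,::-1],(400,300),interpolation=cv2.INTER_CUBIC)
cv2.imwrite('pics/f.png',np.hstack([f(d,315,210,120,90),cv2.resize(w['frame'][:,:,::-1],(400,300))]))
E
```

```text
[ 0.6271724  -0.29921591  0.12009262] 0.5772647100835188 [ 0.00200505 -0.00012518  0.08408559]
```

View pics/f.png

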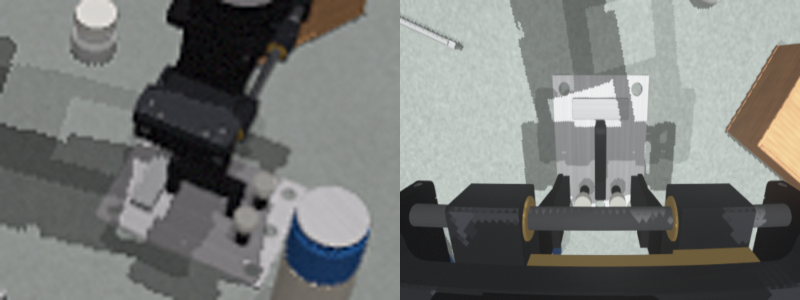

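The bar (600,160) is centred between the open fingers, and the side view shows the gripper over the handle clear of the posts and can. Descend and grip.

Scaled: 0.082 m / 0.8 = 0.1025, 0.075 m / 0.8 = 0.0938.

>>> play_rows --motion '[[[0, 0, 0.0375, 0, 0, 0], [0, 0, 0.075, 0, 0, 0], [0, 0, 0.0938, 0, 0, 0], [0, 0, 0.1025, 0, 0, 0], [0, 0, 0.1025, 0, 0, 0], [0, 0, 0.1025, 0, 0, 0]]]'

```text
time_s: 9.07
position: [0.6267, -0.3001, 0.037]
tcp_rot: [[-0.673, 0.74, 0.002], [0.74, 0.673, -0.001], [-0.002, 0.001, -1.0]]
force: [0.7, -0.3, 0.8]
opening: 0.576
grasp_force: 0.0
```

>>> play_rows --fingers 0.0 --motion '[[[0, 0, 0, 0, 0, 0], [0, 0, 0, 0, 0, 0], [0, 0, 0, 0, 0, 0], [0, 0, 0, 0, 0, 0], [0, 0, 0, 0, 0, 0], [0, 0, 0, 0, 0, 0], [0, 0, 0, 0, 0, 0], [0, 0, 0, 0, 0, 0]]]'

```text
time_s: 9.73
position: [0.6259, -0.2994, 0.0357]
tcp_rot: [[-0.673, 0.74, 0.001], [0.74, 0.673, 0.0], [-0.0, 0.001, -1.0]]
force: [1.3, 0.7, 1.0]
opening: 0.134
grasp_force: 30.0
```

Scaled: -0.215 m / 0.8 = -0.2688, -0.195 m / 0.8 = -0.2438.

>>> play_rows --motion '[[[0, 0, -0.01, 0, 0, 0], [0, 0, -0.0313, 0, 0, 0], [0, 0, -0.0688, 0, 0, 0], [0, 0, -0.1125, 0, 0, 0], [0, 0, -0.1563, 0, 0, 0], [0, 0, -0.2, 0, 0, 0], [0, 0, -0.2438, 0, 0, 0], [0, 0, -0.2688, 0, 0, 0]]]'

```text
time_s: 10.4
position: [0.6262, -0.3, 0.2547]
tcp_rot: [[-0.673, 0.74, 0.003], [0.74, 0.673, -0.003], [-0.004, 0.001, -1.0]]
force: [1.1, -0.1, -3.7]
opening: 0.134
grasp_force: 30.0
```

Scaled: 0.225 m / 0.8 = 0.2813, 0.2 m / 0.8 = 0.25, -36 degrees / 90 = -0.4.

>>> play_rows --motion '[[[0.0375, 0.0188, 0, 0, 0, -0.0222], [0.0688, 0.0375, 0, 0, 0, -0.0667], [0.1, 0.0688, 0, 0, 0, -0.1222], [0.1375, 0.1, 0, 0, 0, -0.1778], [0.175, 0.1375, 0, 0, 0, -0.2333], [0.2125, 0.1688, 0, 0, 0, -0.2889], [0.25, 0.2, 0, 0, 0, -0.3444], [0.2813, 0.2313, 0, 0, 0, -0.4]]]'

```text
time_s: 11.07
position: [0.6087, -0.0061, 0.2497]
tcp_rot: [[-0.98, 0.198, -0.004], [0.198, 0.98, 0.001], [0.004, 0.0, -1.0]]
force: [0.2, 0.4, -4.7]
opening: 0.138
grasp_force: 30.0
```

```bash
python3 - <<'E'
from h import *
st=bot.read_state();R=st['tcp_rot'];print(st['position'],st['opening'],st['force'],R.T@(np.array([.588,.239,.16])-st['position']),R.round(4).tolist(),np.degrees(np.arctan2(R[1,1],R[0,1])), 107.7)
E
```

```text
[ 0.60867991 -0.00605622  0.24971521] 0.13755233655693272 [ 0.24564364  0.4003887  -4.66830672] [0.06844316 0.23608866 0.09003726] [[-0.9802, 0.1982, -0.0043], [0.1982, 0.9802, 0.001], [0.0044, 0.0001, -1.0]] 78.56827025581225 107.7
```

Scaled: 0.236 m / 0.8 = 0.295, 0.14 m / 0.8 = 0.175, -29.1 degrees / 90 = -0.3233.

>>> play_rows --motion '[[[0.0125, 0.0438, 0, 0, 0, -0.0556], [0.025, 0.0875, 0, 0, 0, -0.1111], [0.0375, 0.1313, 0, 0, 0, -0.1667], [0.05, 0.175, 0, 0, 0, -0.2222], [0.0625, 0.2188, 0, 0, 0, -0.2778], [0.075, 0.2625, 0, 0, 0, -0.3233], [0.085, 0.295, 0, 0, 0, -0.3233], [0.085, 0.295, 0.025, 0, 0, -0.3233]]]'

```text
time_s: 11.73
position: [0.593, 0.2429, 0.2338]
tcp_rot: [[-0.953, -0.304, 0.007], [-0.304, 0.953, 0.005], [-0.008, 0.003, -1.0]]
force: [1.8, -0.1, -3.6]
opening: 0.133
grasp_force: 30.0
```

Scaled: 0.09 m / 0.8 = 0.1125, 0.085 m / 0.8 = 0.1063.

>>> play_rows --motion '[[[0, 0, 0.0375, 0, 0, 0], [0, 0, 0.0688, 0, 0, 0], [0, 0, 0.0875, 0, 0, 0], [0, 0, 0.1063, 0, 0, 0], [0, 0, 0.1125, 0, 0, 0], [0, 0, 0.1125, 0, 0, 0], [0, 0, 0.1125, 0, 0, 0], [0, 0, 0.1125, 0, 0, 0]]]'

```text
time_s: 12.4
position: [0.5931, 0.2363, 0.1417]
tcp_rot: [[-0.954, -0.299, 0.002], [-0.299, 0.954, 0.0], [-0.002, -0.0, -1.0]]
force: [-0.1, 0.9, -4.2]
opening: 0.139
grasp_force: 30.0
```

```bash
python3 - <<'E'
from h import *
import pickle
s=cap('scene');d=cap('side');w=cap('wrist');st=bot.read_state();R=st['tcp_rot'];print(st['position'],st['opening'],st['force'],R.round(4).tolist(),np.degrees(np.arctan2(R[1,1],R[0,1])))
pickle.dump((w,s,d),open('hov.pkl','wb'))
f=lambda c,x,y,a,b:cv2.resize(c['frame'][y:y+b,x:x+a,::-1],(400,300),interpolation=cv2.INTER_CUBIC)
for c in(s,d,w):print(proj(c,[.588,.239,.1]))
cv2.imwrite('pics/g.png',np.vstack([np.hstack([f(s,372,185,100,75),f(d,250,100,100,75)]),np.hstack([f(w,0,0,640,400),f(w,240,60,200,150)])]))
E
```

```text
[0.5930407  0.23635506 0.14184292] 0.13630646424192847 [-0.21120473 -0.65763053 -3.85012345] [[-0.9542, -0.2991, 0.0022], [-0.2991, 0.9542, 0.0004], [-0.0023, -0.0003, -1.0]] 107.4010162257396
[[423.54750089 226.05164602]]
[[301.72937508 132.96143397]]
[[325.58484754 225.89345382]]
```

View pics/g.png

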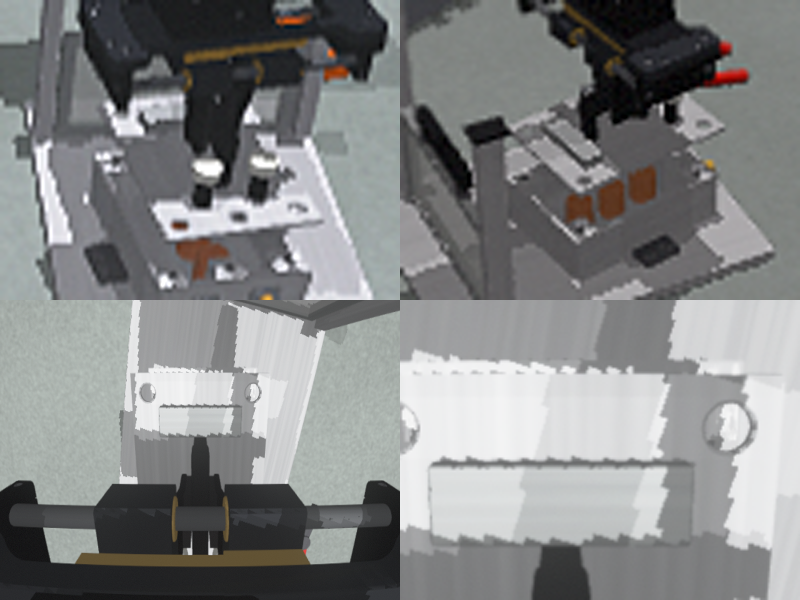

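Hover picture: level cover above the housing, posts at the connector end. Cover holes: wrist full-frame (237,124), (405,124); scene crop (180,226), (240,217), (299,208). Now I'll compute the offset.

```bash
python3 - <<'E'
from m import *
import pickle
w0,s0,d0=pickle.load(open('hous.pkl','rb'));w,s,d=pickle.load(open('hov.pkl','rb'))
H=np.array([(62,42,57),(62,0,57),(62,-42,57),(-62,42,57),(-62,-42,57)])/1e3
def spot(c,X,h=4):
    out=[]
    g=cv2.resize(cv2.cvtColor(c['frame'],cv2.COLOR_RGB2GRAY),None,fx=4,fy=4,interpolation=cv2.INTER_CUBIC)
    for x,y in proj(c,X):
        x0,y0=int((x-h)*4),int((y-h)*4);q=g[y0:y0+8*h,x0:x0+8*h].astype(float)
        wt=np.clip(np.percentile(q,60)-30-q,0,None);yy,xx=np.mgrid[:q.shape[0],:q.shape[1]]
        out.append(((x0+(wt*xx).sum()/wt.sum())/4-.375,(y0+(wt*yy).sum()/wt.sum())/4-.375))
    return np.array(out)
def pose(p,M):
    R=np.array([[np.cos(p[2]),-np.sin(p[2])],[np.sin(p[2]),np.cos(p[2])]]);return np.c_[M[:,:2]@R.T+p[:2],M[:,2]]
p0=np.array([.588,.239,.309])
for n,c in(('scene',s0),('side',d0),('wrist',w0)):
    q=p0
    for k in range(2):
        u=spot(c,pose(q,H));q,r=fit([(c,H,u)],q)
    print(n,q[:2].round(4),np.degrees(q[2]).round(2),abs(r).max().round(2))
C=H.copy();C[:,2]=.110
q,r=fit([(s,C[[2,1,0]],np.array([(417,241.5),(432,239.25),(446.75,237)])-.375)],p0);print('cover scene',q,np.degrees(q[2]),r.round(1).tolist())
q,r=fit([(w,C[[4,3]],np.array([(405,124),(237,124)]))],p0);print('cover wrist a',q,np.degrees(q[2]),r.round(1).tolist())
# all detected cover pixel check
print(proj(d,pose([.592,.238,.309],C)).round(1).tolist())
E
```

```text
scene [0.5842 0.2286] 20.52 1.18
side [0.5771 0.2399] 20.53 1.85
wrist [0.5883 0.2392] 17.61 0.13
cover scene [0.5930666  0.23582019 0.31508546] 18.05306728095288 [[0.3, -0.1], [-0.0, 0.0], [-0.3, 0.2]]
cover wrist a [0.47426158 0.20068905 3.44429783] 197.34372930911766 [[0.6, 0.0], [-0.6, 0.0]]
[[310.1, 118.1], [317.4, 123.9], [324.9, 129.9], [280.9, 131.2], [295.2, 143.8]]
```

```bash
python3 - <<'E'
from m import *
import pickle
w,s,d=pickle.load(open('hov.pkl','rb'))
C=np.array([(62,42,110),(62,0,110),(62,-42,110),(-62,42,110),(-62,-42,110)])/1e3
u=np.array([(405.5,124),(236.8,124)])-.3
q,r=fit([(w,C[[3,4]],u)],[.588,.239,.309]);print('cover wrist',q,np.degrees(q[2]),r.round(1).tolist())
q,r=fit([(w,C[[3,4]],u),(s,C[[2,1,0]],np.array([(417,241.5),(432,239.25),(446.75,237)])-.375)],q);print('both',q,np.degrees(q[2]),r.round(1).tolist())
st=bot.read_state();R=st['tcp_rot'];print(st['position'],np.degrees(np.arctan2(R[1,1],R[0,1]))-90,R[:,2])
E
```

```text
cover wrist [0.59249622 0.23753472 0.30269706] 17.343264130772734 [[0.3, 0.0], [-0.3, 0.0]]
both [0.59253401 0.23738185 0.30065275] 17.226133476500593 [[0.2, 0.2], [-0.3, -0.2], [0.5, -0.3], [0.2, -0.0], [0.1, 0.3]]
[0.5930407  0.23635506 0.14184292] 17.401016225739596 [ 2.23368245e-03  3.99750638e-04 -9.99997425e-01]
```

Scaled: 0.036 m / 0.8 = 0.045, 0.034 m / 0.8 = 0.0425, -0.3 degrees / 90 = -0.0033.

>>> play_rows --motion '[[[0.0044, 0.0038, 0, 0, 0, -0.0033], [0.0044, 0.0038, 0.01, 0, 0, -0.0033], [0.0044, 0.0038, 0.0225, 0, 0, -0.0033], [0.0044, 0.0038, 0.035, 0, 0, -0.0033], [0.0044, 0.0038, 0.0425, 0, 0, -0.0033], [0.0044, 0.0038, 0.045, 0, 0, -0.0033], [0.0044, 0.0038, 0.045, 0, 0, -0.0033], [0.0044, 0.0038, 0.045, 0, 0, -0.0033]]]'

```text
time_s: 13.22
position: [0.5882, 0.238, 0.1041]
tcp_rot: [[-0.953, -0.304, -0.0], [-0.304, 0.953, -0.0], [0.0, 0.0, -1.0]]
force: [-0.2, 0.0, -4.8]
opening: 0.136
grasp_force: 30.0
```

```bash
python3 - <<'E'
from h import *
import pickle
s=cap('scene');d=cap('side');w=cap('wrist');st=bot.read_state();R=st['tcp_rot'];print(st['position'],st['opening'],st['force'],R[:,2],np.degrees(np.arctan2(R[1,1],R[0,1]))-90)
pickle.dump((w,s,d),open('hov2.pkl','wb'))
f=lambda c,x,y,a,b:cv2.resize(c['frame'][y:y+b,x:x+a,::-1],(400,300),interpolation=cv2.INTER_CUBIC)
cv2.imwrite('pics/i.png',np.vstack([np.hstack([f(s,400,220,60,45),f(d,265,115,80,60)]),np.hstack([f(w,200,105,60,45),f(w,380,105,60,45)])]))
E
```

```text
[0.58859521 0.23816798 0.10502824] 0.1305613191194624 [ 0.31936575  0.07015579 -4.96688875] [ 1.17746409e-03  2.57088738e-04 -9.99999274e-01] 17.6987437132409
```

View pics/i.png

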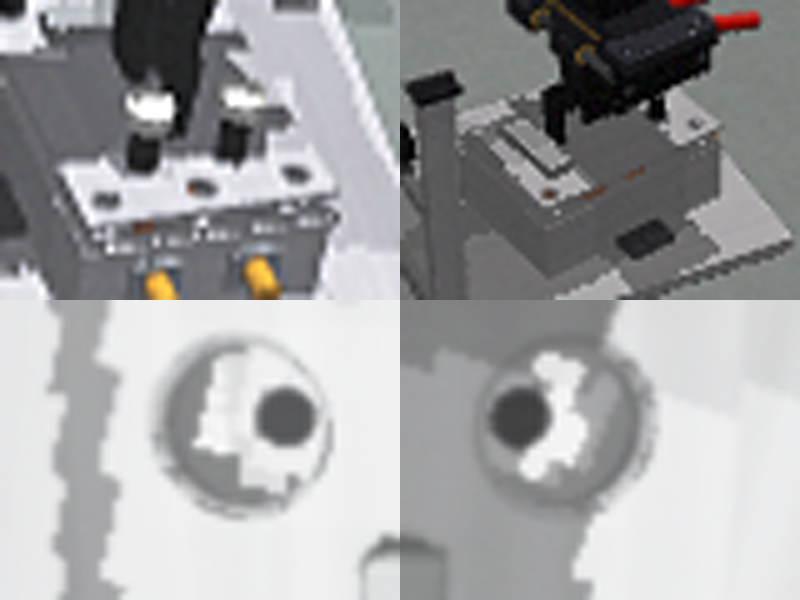

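Wrist crops: both threaded holes at the guard end show as dark discs inside the cover holes, at (286,117) vs hole centre (242,127), and (120,117) vs (165,127). They are mirror-symmetric, so the alignment across is good. Checking lengthwise with the heights.

```bash
python3 - <<'E'
from m import *
import pickle
w,s,d=pickle.load(open('hov2.pkl','rb'))
t=back(w,np.array([(242.9,122.55),(398,122.55)])-.4,.057)
c=back(w,np.array([(236.3,124.05),(404.75,124.05)])-.4,.073)
R=bot.read_state()['tcp_rot']
print(t,c,(t-c)@R,np.linalg.norm(t[0]-t[1]),np.linalg.norm(c[0]-c[1]))
# scene: cover +x holes in crop vs prediction of cover/housing
cu=np.array([(106,199),(203,187),(297,173)])*60/400+[400,220]-.4
C=np.array([(62,-42,73),(62,0,73),(62,42,73)])/1e3
print(back(s,cu,.073)); q,r=fit([(s,C,cu)],[.588,.239,.309]);print(q,r.round(1).tolist())
E
```

```text
[[0.54213225 0.18036166 0.057     ]
 [0.51672903 0.26025312 0.057     ]] [[0.54153233 0.18030828 0.073     ]
 [0.51619239 0.25999995 0.073     ]] [[-5.68553645e-04 -1.29722692e-04  1.60007085e-02]
 [-5.69006290e-04  7.98482063e-05  1.60006853e-02]] 0.08383298776176391 0.08362341650490336
[[0.65927759 0.21609375 0.073     ]
 [0.64738717 0.25655161 0.073     ]
 [0.63429112 0.29625215 0.073     ]]
[0.58779984 0.23782827 0.30252035] [[0.0, 0.1], [-0.1, -0.1], [0.1, 0.0]]
```

Scaled: 0.001 m / 0.8 = 0.0013, -0.0005 m / 0.8 = -0.0006.

>>> play_rows --motion '[[[-0.0006, 0, 0.0013, 0, 0, 0], [-0.0006, 0, 0.0013, 0, 0, 0], [-0.0006, 0, 0.0013, 0, 0, 0], [-0.0006, 0, 0.0013, 0, 0, 0], [-0.0006, 0, 0.0013, 0, 0, 0], [-0.0006, 0, 0.0013, 0, 0, 0]]]'

```text
time_s: 13.87
position: [0.5886, 0.2382, 0.1036]
tcp_rot: [[-0.953, -0.304, 0.0], [-0.304, 0.953, 0.0], [-0.0, -0.0, -1.0]]
force: [-0.2, 0.9, -5.0]
opening: 0.136
grasp_force: 30.0
```

```bash
python3 - <<'E'
from h import *
st=bot.read_state();print(st['time_s'],st['position'],st['force'],st['grasp_force'])
# guard-down check: handle height by two views
for n in('scene','side'):
    c=cap(n);print([(np.round(o['at'],3),o['confidence']) for o in finder.recognise(n,'sash_handle')[:1]])
print(bot.hand_in())
E
```

```text
13.8667 [0.58860732 0.23822878 0.1036108 ] [-0.19090251  0.8982068  -4.97318308] 29.99761378392577
[(array([0.622, 0.232, 0.073]), 0.68)]
[(array([0.441, 0.233, 0.08 ]), 0.75)]
the job is handed in; nothing more can be done
None
```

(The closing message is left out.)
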